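# Fit a crank arm onto a splined axle

## Task

Pick up the bicycle crank arm from its cradle and fit it on the splined axle standing in the axle stand, with the arm pointing out over the stand's tail bar as nearly as the splines allow, so that it lies on the cross rest there. Find the matching spline by gently turning the crank while it rests on the axle, never forcing it; keep hold of it until it has slid on, seat it fully home on the shoulder, then let go. Leave the jar, tin and bin alone.

Things in the scene. Friction and masses are not known exactly. Their poses are not given: they have to be found in the camera images.
- crank: Loose aluminium bicycle crank arm, about 0.25 kg (varies), lying level on its cradle, underside 22 mm above the bench. Origin: on the bore axis at the underside; z up; +x along the arm to the pedal eye. Round boss 38 mm diameter, 22 mm high, drilled through with a splined bore. Centre of mass near x = 46 mm.
- bore (a point): Centre of the bore's upper mouth, 22 mm above the crank's underside. The bore has five straight grooves, 26 mm across (13 mm radius), with 5 mm wide teeth between them reaching in to 9 mm radius. One groove points exactly along the arm (+x), the others follow every 72 degrees.
- bar_grip (a point): A good grip: middle of the arm's bar, 38 mm along +x from the bore axis, 13 mm above the underside. The bar is straight with parallel sides, 22 mm wide (y) and 14 mm thick (6 to 20 mm above the underside), from 19 to 156 mm along +x; close the fingers across it. On the cradle it is free underneath.
- pedal_eye (a point): Centre of the crank's pedal eye (27 mm diameter, 20 mm high), 165 mm along +x from the bore axis, 10 mm above the underside.
- cradle: Fixed plywood board 220 x 70 x 8 mm with two rubber blocks (tops 22 mm above the bench), under the crank's boss and pedal eye; the bar between them is free underneath. Origin: bench level, near the bore axis of the resting crank; +x along the crank.
- stand: Axle stand fixed to the bench. Origin: on the axle's axis at bench level; z up; +x along its tail bar (30 mm wide, 12 mm high, reaching 205 mm out). Base 100 x 100 x 14 mm; upright round bearing shell, 42 mm diameter (54 mm up to 28 mm height). A post at x = 100 mm bears a cross rest, 14 mm along x by 210 mm along y, top at 65 mm, for the seated crank's bar. The axle rises from the shell.
- shoulder (a point): Centre of the shell's flat top, 60 mm above the bench: fully home, the crank's underside rests on it (and its bar just clears the cross rest). All contacts between crank and stand together (pressing, side load and wedging) must stay under 70 N: press with 10 N or less, and ease the turn once the splines have engaged.
- spline_ends (a point): On the axle's axis at the upper ends of its five splines, 77 mm above the bench (4.6 mm wide, 12 mm radius, down to the shoulder; core 8 mm radius). Its turn is NOT measured: the spline nearest the tail bar (+x) points 12 to 36 degrees to one or other side of it; it belongs in the groove under the arm. Very stiff bearings (4 N m): as good as fixed.
- axle_tip (a point): Top centre of the axle's smooth nose, 87 mm above the bench: 16 mm diameter above the splines, its last 6 mm coned to 9 mm. A crank put over it first stops on the spline ends (underside at 77 mm); pressed lightly (about 5 N) and turned about the axle, it drops in where the splines meet. Play about 1 mm radially, 6 degrees in turn.
- jar: Bystander: round jar, 56 mm diameter, 70 mm high. Origin under its centre.
- tin: Bystander: flat steel tin, 52 mm diameter, 24 mm high. Origin under its centre.
- bin: Bystander: small open parts bin 120 x 100 x 50 mm. Origin under its centre.
Not all that is in view belongs to the job. Of the things like the crank, leave any that is red; of the rest the larger one is meant.

How it is judged:
On the way, in this order (a step that is already met when the one before it is completed fails the run):
1. the crank is lifted clear of its cradle in the gripper (height (world z) of crank above 0.05 m and contact force between the fingers and crank above 1 N), for 0.2 s.
2. still held, the crank has slid at least 4 mm onto the splines with its arm over the tail bar (horizontal distance between crank and stand below 0.004 m and z of crank in the frame of stand below 0.073 m and x of pedal_eye in the frame of stand above 0.12 m and contact force between the fingers and crank above 0.5 N), for 0.1 s.
At the end, for the whole second after the job is handed in: The crank is on the axle, fully home on the shoulder (underside within 2.5 mm of it, bore axis within 3 mm of the axle's, tilted less than 0.06 rad), its arm over the tail bar to the nearest spline (pedal eye more than 120 mm out along the tail bar), at rest and let go (horizontal distance between crank and stand below 0.003 m and z of crank in the frame of stand below 0.0625 m and angle between crank's own z axis and vertical below 0.06 rad and x of pedal_eye in the frame of stand above 0.12 m and linear speed of crank below 0.02 m/s); the robot touches nothing.
It fails at once if the crank is forced: more than 70 N of contact between crank and stand (contact force between crank and stand above 70 N).
It fails at once if a bystander is moved by more than 20 mm (distance of any of jar, tin, bin from where it was at the start of the episode above 0.02 m).
It also fails if it takes over 64 s, if anything falls off the work surface, if the arm or the gripper's body presses on something with over 40 N, if the wrist force passes 120 N, or if a joint passes its speed limit or range.

## Robot

A 7-joint arm with a two-finger parallel gripper is mounted at the origin on the work surface. World frame = base frame: x ahead of the robot, y to its left, z up, the work surface at z = 0. Lengths are in m, angles in rad, forces in N, time in s.
With the tool pointing down it reaches from about 0.425 to 0.875 m from the base axis. Payload 4.7 kg.
Tool frame: the origin (TCP) lies at the very end of the fingers, on their centre line; the grasp point (between the pads) lies 19 mm behind it (grip_point_offset is the distance from the TCP to the grasp point, in m); x points along the fingers, z is the direction in which the jaws open and shut, and the axes are right-handed (so a half turn about x gives the same grasp; the last joint's range is limited). The gripper opens to 87 mm and grips with 3 to 60 N. Pads are 19 mm wide; open, the fingers measure 117 mm over their backs; the gripper's body (75 mm by 190 mm) begins 51 mm behind the grasp point.
Start: joints at [1.23, 0.321, -0.07, 1.45, 0.023, 1.371, -0.057], TCP at [0.226, -0.61, 0.223] pointing down, gripper open.
Joint ranges: [-2.86, 2.86], [-0.3, 2.09], [-1.38, 1.24], [0.06, 2.45], [-1.56, 4.7], [0.09, 2.05], [-2.69, 2.69]. Speed limits (rad/s): [2.57, 2.57, 3.14, 3.14, 3.14, 3.14, 3.14].

## Interface

Orientations are given as a rotation vector (axis times angle).
In Python, from bench import get_state, get_image, calibration, close_job, grip_point_offset gives the robot as it stands.
- The arm moves only by the tool play_rows, never from a script. Its argument "targets" is a list of rows, each an object with "claw": the closure, from 0 (fully open) to 1 (shut); "linear": the shift along the tool's x, y, z as a fraction of full scale, a list of three; "rotation": the turn, a rotation vector about the tool's x, y, z as a fraction of full scale, a list of three. In form: [{"claw": claw, "linear": [x, y, z], "rotation": [wx, wy, wz]}, ...]. A call has 1 to 10 rows; each row shifts and turns the pose as measured when the row begins, along the tool's axes as they then stand; what a row does not reach is not made up. Full scale, the value 1, is 2.5 cm for a shift and 90 degrees for a turn. A row lasts 1/12 s, in which the tool goes at most 41.7 mm and 7.16 degrees, less where a joint would pass 70% of its speed; a pose out of reach is approached as far as the arm can. A call with a number of a shift or a turn outside -1 to 1 is refused whole. A call with a gripper value outside its range is refused whole. The fingers move at their own pace and stop on an object; "newtons" is the grip in N (left out, the last holds). Time passes only in rows, so rows that do not move let the fingers close. It gives the time, the measured TCP pose, the force and the opening at its end, in the units of the state.
- get_state(): the state, without advancing time (a new reading comes with each control period).
- get_image(name): name is "scene" or "side" or "wrist"; returns the picture (480x640x3 uint8, blue, green, red); there is no depth.
- calibration(name): a dict with "fx", "fy", "cx", "cy" (pixels), "rvec" (rotation vector, rad) and "tvec" (3), from world to camera coordinates, as OpenCV has them; the wrist camera has in their place "hand_eye" (4x4, takes a point from camera to tool coordinates, whose origin is the TCP and whose axes are the tool frame's). Camera axes: x right, y down, z forward; pixel columns grow to the right and rows downward; lengths in m; the calibration is good to about 2 mm. A picture is of the moment at which its call begins: read the wrist's pose just before it. calibration takes no time and is no camera call.
- close_job(): hands the job in, once; it reports no verdict.
The state is a dict: "time": time; "joint_positions": joint angles; "qd": joint speeds; "joint_torque": joint torques, N m; "position": TCP position; "tool_rot": TCP orientation; "ft_force": force on the tool from outside, world axes, zero at the start; "torque": the same for the moment, N m; "grip_width": opening from 0.0 (shut) to 1.0 (fully open).
Only numpy, scipy, OpenCV 4.12 (cv2) and the standard library are available. Lean on these libraries where they do the work, as an engineer would, in place of code of your own. Each camera call takes 0.05 s, during which the arm holds its last target. There are 200 camera calls.

## Working session

There is one attempt and no reset: what is moved stays moved. The work goes in short steps, Python scripts to look and compute and a tool call to move; the robot and the scene stay as the last step left them, time stands still between calls to the robot, and variables do not carry over. Pictures are saved under pics/ and viewed, about 8 in all and at most 12, crops included, and the job is handed in when it is done.

Besides the shell and the picture viewer there is one more tool, called after "Call:" as a command line: name --argument value ..., lists and objects as JSON in quotes. play_rows: Moves the arm, as the interface text tells. Shift numbers are shares of 2.5 cm and turn numbers shares of 90 degrees, none past 1 either way. Its arguments: {"type":"object","properties":{"targets":{"type":"array"},"newtons":{"type":"number"}},"required":["targets"]}

```bash
mkdir -p pics
python3 - <<'E'
from bench import *
import cv2
for n in ("scene","side"):
    cv2.imwrite(f"pics/{n}0.png",get_image(n)); print(n,calibration(n))
print(calibration("wrist"),grip_point_offset if not callable(grip_point_offset) else grip_point_offset()); print(get_state())
E
```

```text
scene {'fx': 482.78198516977403, 'fy': 482.78198516977403, 'cx': 317.82135231815636, 'cy': 242.65059795996092, 'rvec': array([ 1.67964388,  1.85947173, -0.7876688 ]), 'tvec': array([ 0.10984735, -0.28218244,  1.44058946])}
side {'fx': 483.3915562646598, 'fy': 483.3915562646598, 'cx': 314.04655885032133, 'cy': 238.33571402334266, 'rvec': array([ 0.84529408, -2.61488178,  0.991081  ]), 'tvec': array([0.39018667, 0.30486484, 1.03494277])}
{'fx': 421.97992018675217, 'fy': 421.97992018675217, 'cx': 314.6267828388299, 'cy': 243.72275196214784, 'hand_eye': array([[ 1.73131694e-04, -2.77071973e-01,  9.60849151e-01,
        -1.61205440e-01],
       [ 5.64247087e-04, -9.60848986e-01, -2.77072027e-01,
         7.57094837e-02],
       [ 9.99999826e-01,  5.90126284e-04, -1.00163592e-05,
        -9.15337526e-04],
       [ 0.00000000e+00,  0.00000000e+00,  0.00000000e+00,
         1.00000000e+00]])} 0.0187
{'time': 0.1, 'joint_positions': array([ 1.23010825,  0.32172947, -0.07014544,  1.45159665,  0.02263693,
        1.37078109, -0.05691342]), 'qd': array([ 8.22626090e-04,  9.14380858e-04, -9.24377420e-04, -2.25523864e-03,
       -9.75739981e-05,  2.10941589e-03, -1.78615499e-04]), 'joint_torque': array([-4.34370550e-04, -4.92570949e+01, -4.06106198e-01, -3.13400388e+01,
       -6.42712531e-02,  3.94322444e-02,  5.66372660e-05]), 'position': array([ 0.2256049 , -0.60904863,  0.22156206]), 'tool_rot': array([ 0.94487971,  1.35795723, -0.94340475]), 'ft_force': array([-0.52559865,  0.33245231, -0.62516351]), 'torque': array([0.02753788, 0.01735387, 0.02290465]), 'grip_width': 0.9999923896993667}
```

View pics/scene0.png

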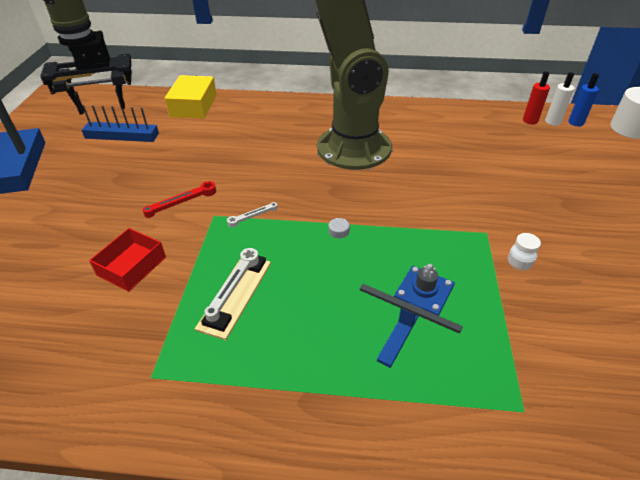

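View pics/side0.png

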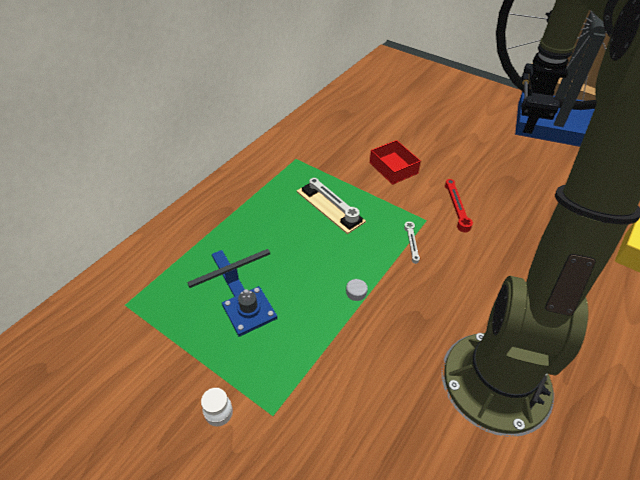

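The scene view shows the grey crank on its cradle (bore 249,255; eye 211,312) and the axle tip near (430,267). In the side view they are at bore (352,214), eye (314,183) and tip (247,293).

```bash
cat > h.py <<'E'
from bench import *
import cv2, numpy as np
from scipy.spatial.transform import Rotation as R
def P(n):
    c=calibration(n); K=np.array([[c["fx"],0,c["cx"]],[0,c["fy"],c["cy"]],[0,0,1]])
    if n=="wrist":
        s=get_state(); T=np.eye(4); T[:3,:3]=R.from_rotvec(s["tool_rot"]).as_matrix(); T[:3,3]=s["position"]
        M=np.linalg.inv(T@c["hand_eye"])[:3]
    else: M=np.c_[cv2.Rodrigues(c["rvec"])[0],c["tvec"]]
    return K@M
def tri(Pa,a,Pb,b):
    X=cv2.triangulatePoints(Pa,Pb,np.float64(a).reshape(2,1),np.float64(b).reshape(2,1)).ravel(); return X[:3]/X[3]
def ray(Pm,uv,z):  # point on the pixel's ray at height z
    A=np.array([Pm[0]-uv[0]*Pm[2],Pm[1]-uv[1]*Pm[2]])
    return np.r_[np.linalg.solve(A[:,:2],-A[:,2]*z-A[:,3]),z]
def pose():
    s=get_state(); print(s["time"],s["position"].round(4),"\n",R.from_rotvec(s["tool_rot"]).as_matrix().round(3),s["ft_force"].round(1),s["grip_width"])
E
python3 - <<'E'
from h import *
a,b=P("scene"),P("side")
for n,u,v in [("bore",(249,255),(352,214)),("eye",(211,312),(314,183)),("tip",(430,267),(247,293)),("shell",(427,284),(247,308)),
 ("restL",(362,288),(269,252)),("restR",(460,329),(190,284)),("tailend",(387,361),(219,255)),("tin",(339,223),(356,286)),("jar",(526,240),(215,400))]:
    print(n,tri(a,u,b,v).round(3))
    if n in("bore",): print(ray(a,u,.044),ray(b,v,.044))
    if n=="eye": print(ray(a,u,.042),ray(b,v,.042))
    if n=="tip": print(ray(a,u,.087),ray(b,v,.087))
    if n.startswith("rest"): print(ray(a,u,.065),ray(b,v,.065))
pose()
E
```

```text
bore [ 0.503 -0.209  0.038]
[ 0.50765077 -0.20923804  0.044     ] [ 0.50057269 -0.20147201  0.044     ]
eye [ 0.663 -0.254  0.034]
[ 0.66787308 -0.25266997  0.042     ] [ 0.6580501  -0.24417058  0.042     ]
tip [0.54  0.178 0.081]
[0.54596415 0.17706385 0.087     ] [0.53585696 0.18058871 0.087     ]
shell [0.54  0.182 0.027]
restL [0.589 0.042 0.058]
[0.59613728 0.04269212 0.065     ] [0.58494947 0.04587374 0.065     ]
restR [0.675 0.228 0.062]
[0.67759182 0.22774663 0.065     ] [0.67242173 0.22864561 0.065     ]
tailend [0.72  0.096 0.005]
tin [ 0.368 -0.018  0.028]
jar [0.429 0.396 0.068]
0.1 [ 0.2256 -0.609   0.2216] 
 [[-0.001  0.938  0.347]
 [ 0.002  0.347 -0.938]
 [-1.    -0.    -0.002]] [-0.5  0.3 -0.6] 0.9999923896993667
```

Call:
play_rows --targets '[{"claw":0,"linear":[0,0.86,-0.51],"rotation":[0,0,0]},{"claw":0,"linear":[0,0.86,-0.51],"rotation":[0,0,0]},{"claw":0,"linear":[0,0.86,-0.51],"rotation":[0,0,0]},{"claw":0,"linear":[0,0.86,-0.51],"rotation":[0,0,0]},{"claw":0,"linear":[0,0.86,-0.51],"rotation":[0,0,0]},{"claw":0,"linear":[0,0.86,-0.51],"rotation":[0,0,0]},{"claw":0,"linear":[0,0.86,-0.51],"rotation":[0,0,0]},{"claw":0,"linear":[0,0.86,-0.51],"rotation":[0,0,0]},{"claw":0,"linear":[0,0.86,-0.51],"rotation":[0,0,0]},{"claw":0,"linear":[0,0.86,-0.51],"rotation":[0,0,0]}]'

```text
time: 0.93
position: [0.3806, -0.4108, 0.2143]
tool_rot: [0.957, 1.364, -0.957]
ft_force: [0.6, -0.7, -0.0]
grip_width: 1.001
```

Call:
play_rows --targets '[{"claw":0,"linear":[0,0.86,-0.51],"rotation":[0,0,0]},{"claw":0,"linear":[0,0.86,-0.51],"rotation":[0,0,0]},{"claw":0,"linear":[0,0.86,-0.51],"rotation":[0,0,0]},{"claw":0,"linear":[0,0.86,-0.51],"rotation":[0,0,0]},{"claw":0,"linear":[0,0.86,-0.51],"rotation":[0,0,0]},{"claw":0,"linear":[0,0.86,-0.51],"rotation":[0,0,0]},{"claw":0,"linear":[0,0.86,-0.51],"rotation":[0,0,0]},{"claw":0,"linear":[0,0.86,-0.51],"rotation":[0,0,0]},{"claw":0,"linear":[0,0,0],"rotation":[-0.079,0,0]},{"claw":0,"linear":[0,0,0],"rotation":[-0.079,0,0]}]'

```text
time: 1.77
position: [0.5157, -0.2396, 0.2098]
tool_rot: [0.766, 1.455, -0.758]
ft_force: [-0.0, -1.5, -1.2]
grip_width: 1.006
```

Call:
play_rows --targets '[{"claw":0,"linear":[0,0,0],"rotation":[-0.079,0,0]},{"claw":0,"linear":[0,0,0],"rotation":[-0.079,0,0]},{"claw":0,"linear":[0,0,0],"rotation":[-0.079,0,0]},{"claw":0,"linear":[0,0,0],"rotation":[-0.079,0,0]},{"claw":0,"linear":[0,0,0],"rotation":[-0.079,0,0]},{"claw":0,"linear":[0,0,0],"rotation":[-0.079,0,0]},{"claw":0,"linear":[0,0,0],"rotation":[-0.079,0,0]},{"claw":0,"linear":[0,0,0],"rotation":[-0.079,0,0]},{"claw":0,"linear":[0,0,0],"rotation":[-0.079,0,0]},{"claw":0,"linear":[0,0,0],"rotation":[-0.079,0,0]}]'

```text
time: 2.6
position: [0.5138, -0.2352, 0.2044]
tool_rot: [-0.197, 1.581, 0.233]
ft_force: [0.3, -0.1, 0.7]
grip_width: 0.996
```

Call:
play_rows --targets '[{"claw":0,"linear":[0,0,0],"rotation":[-0.079,0,0]},{"claw":0,"linear":[0,0,0],"rotation":[-0.079,0,0]},{"claw":0,"linear":[0,0,0],"rotation":[-0.079,0,0]},{"claw":0,"linear":[0,0,0],"rotation":[-0.079,0,0]},{"claw":0,"linear":[0,0,0],"rotation":[-0.079,0,0]},{"claw":0,"linear":[0,0,0],"rotation":[-0.079,0,0]},{"claw":0,"linear":[0,0,0],"rotation":[-0.079,0,0]},{"claw":0,"linear":[0,0,0],"rotation":[-0.079,0,0]},{"claw":0,"linear":[0,-0.5,0.5],"rotation":[0,0,0]},{"claw":0,"linear":[0,0,0],"rotation":[0,0,0]}]'

```text
time: 3.43
position: [0.5257, -0.2265, 0.199]
tool_rot: [-0.96, 1.346, 1.024]
ft_force: [-0.1, 0.1, -0.4]
grip_width: 1.003
```

Run:
```python
from h import *
pose(); cv2.imwrite("pics/w1.png",get_image("wrist")); np.save("w1.npy",P("wrist"))
```

```text
3.4333 [ 0.5257 -0.2265  0.199 ] 
 [[-0.032 -0.957  0.289]
 [ 0.024  0.289  0.957]
 [-0.999  0.038  0.013]] [-0.1  0.1 -0.4] 1.0026126044607082
```

View pics/w1.png

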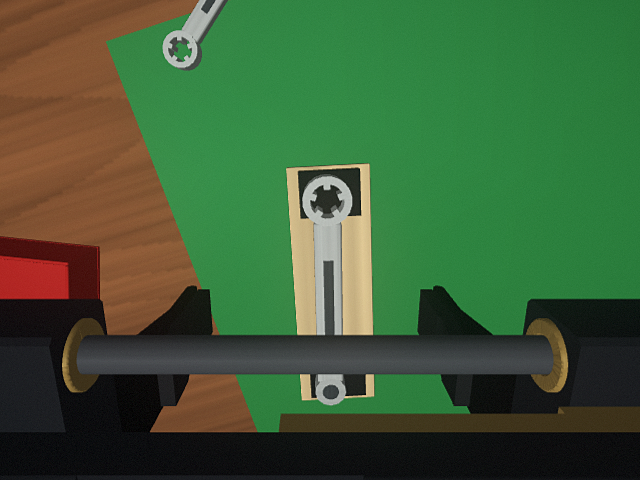

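The wrist view shows the crank's bore at (327,201) and eye at (331,391), with the tool slightly tilted.

```bash
cat >> h.py <<'E'
def go(p,ang):
    """remaining shift (25 mm units, tool axes) and turn (90 deg units) to TCP p, tool down, tool z at ang deg"""
    s=get_state(); Rc=R.from_rotvec(s["tool_rot"]); a=np.radians(ang)
    z=np.array([np.cos(a),np.sin(a),0]); x=np.array([0,0,-1.]); D=R.from_matrix(np.c_[x,np.cross(z,x),z])
    Z=Rc.as_matrix()[:,2]
    print("t",s["time"],"pos",s["position"].round(4),"zang",np.degrees(np.arctan2(Z[1],Z[0])).round(2),"F",s["ft_force"].round(1),"M",s["torque"].round(2),"grip",s["grip_width"].round(3))
    print("lin now",(Rc.inv().apply(p-s["position"])/.025).round(3),"lin after turn",(D.inv().apply(p-s["position"])/.025).round(3),"turn",((Rc.inv()*D).as_rotvec()/(np.pi/2)).round(4))
E
python3 - <<'E'
from h import *
W=np.load("w1.npy"); S=P("scene");D=P("side")
b=ray(W,(327,201),.044); e=ray(W,(331,391),.042); print(b,e,np.linalg.norm(e-b))
print(tri(S,(249,255),W,(327,201)),tri(D,(352,214),W,(327,201)))
d=(e-b)[:2]; ang=np.degrees(np.arctan2(d[1],d[0])); d/=np.linalg.norm(d); print(ang)
g=np.r_[b[:2]+.038*d,.017]; print(g); go(g,ang+90)
E
```

```text
[ 0.50321853 -0.20958169  0.044     ] [ 0.66104387 -0.25259997  0.042     ] 0.16359526753694148
[ 0.50391533 -0.21007149  0.04011145] [ 0.50484579 -0.20948078  0.03473109]
-15.24667430702513
[ 0.53988103 -0.21957474  0.017     ]Traceback (most recent call last):
  File "<stdin>", line 6, in <module>
  File "h.py", line 23, in go
    print("t",s["time"],"pos",s["position"].round(4),"zang",np.degrees(np.arctan2(Z[1],Z[0])).round(2),"F",s["ft_force"].round(1),"M",s["torque"].round(2),"grip",s["grip_width"].round(3))
                                                                                                                                                                  ^^^^^^^^^^^^^^^^^^^^^
AttributeError: 'float' object has no attribute 'round'
```

```bash
sed -i 's/s\["grip_width"\].round(3)/round(s["grip_width"],3)/' h.py
python3 - <<'E'
from h import *
go(np.array([.54,-.2196,.06]),74.8)
E
```

```text
t 3.4833 pos [ 0.5241 -0.2282  0.1988] zang 73.1 F [-1.6 -0.2 -0.8] M [-0.04 -0.16  0.06] grip 0.998
lin now [ 5.534 -0.729  0.451] lin after turn [ 5.553 -0.524  0.5  ] turn [-0.0188  0.0077 -0.0251]
```

Call:
play_rows --targets '[{"claw":0,"linear":[0,0,0],"rotation":[-0.019,0.008,-0.025]},{"claw":0,"linear":[0.8,-0.1,0.1],"rotation":[0,0,0]},{"claw":0,"linear":[0.8,-0.1,0.1],"rotation":[0,0,0]},{"claw":0,"linear":[0.8,-0.1,0.1],"rotation":[0,0,0]},{"claw":0,"linear":[0.8,-0.1,0.1],"rotation":[0,0,0]},{"claw":0,"linear":[0.8,-0.1,0.1],"rotation":[0,0,0]},{"claw":0,"linear":[0.8,0,0],"rotation":[0,0,0]},{"claw":0,"linear":[0,0,0],"rotation":[0,0,0]}]'

```text
time: 4.15
position: [0.5352, -0.225, 0.0739]
tool_rot: [-1.011, 1.332, 1.005]
ft_force: [-0.5, 0.1, -0.2]
grip_width: 0.999
```

Run:
```python
from h import *
go(np.array([.54,-.2196,.017]),74.8)
go(np.array([.54,-.2196,.017]),74.8)
```

```text
t 4.15 pos [ 0.5352 -0.225   0.0739] zang 74.44 F [-0.5  0.1 -0.2] M [ 0.12 -0.04  0.02] grip 0.999
lin now [ 2.275 -0.13   0.275] lin after turn [ 2.277 -0.13   0.258] turn [-0.004  -0.0044 -0.0005]
t 4.15 pos [ 0.5352 -0.225   0.0739] zang 74.44 F [-0.5  0.1 -0.2] M [ 0.12 -0.04  0.02] grip 0.999
lin now [ 2.275 -0.13   0.275] lin after turn [ 2.277 -0.13   0.258] turn [-0.004  -0.0044 -0.0005]
```

Call:
play_rows --targets '[{"claw":0,"linear":[0.6,-0.1,0.1],"rotation":[-0.004,-0.004,0]},{"claw":0,"linear":[0.6,0,0.1],"rotation":[0,0,0]},{"claw":0,"linear":[0.6,0,0.08],"rotation":[0,0,0]},{"claw":0,"linear":[0.3,0,0],"rotation":[0,0,0]},{"claw":0,"linear":[0,0,0],"rotation":[0,0,0]}]'

```text
time: 4.57
position: [0.538, -0.2223, 0.0222]
tool_rot: [-1.01, 1.328, 1.008]
ft_force: [-0.3, -0.2, -0.2]
grip_width: 0.998
```

Run:
```python
from h import *
go(np.array([.54,-.2196,.017]),74.8)
```

```text
t 4.5667 pos [ 0.538  -0.2223  0.0222] zang 74.57 F [-0.3 -0.2 -0.2] M [ 0.07 -0.16 -0.02] grip 0.998
lin now [ 0.208 -0.048  0.127] lin after turn [ 0.209 -0.048  0.126] turn [-0.0025 -0.0022 -0.0008]
```

Call:
play_rows --targets '[{"claw":0,"linear":[0.2,0,0.12],"rotation":[-0.002,-0.002,0]},{"claw":0,"linear":[0.03,0,0.03],"rotation":[0,0,0]},{"claw":1,"linear":[0,0,0],"rotation":[0,0,0]},{"claw":1,"linear":[0,0,0],"rotation":[0,0,0]},{"claw":1,"linear":[0,0,0],"rotation":[0,0,0]},{"claw":1,"linear":[0,0,0],"rotation":[0,0,0]},{"claw":1,"linear":[0,0,0],"rotation":[0,0,0]},{"claw":1,"linear":[0,0,0],"rotation":[0,0,0]}]' --newtons 40

```text
time: 5.23
position: [0.5416, -0.2209, 0.0213]
tool_rot: [-1.015, 1.323, 1.005]
ft_force: [-0.2, 0.2, -0.1]
grip_width: 0.629
```

Call:
play_rows --targets '[{"claw":1,"linear":[0,0,0],"rotation":[0,0,0]},{"claw":1,"linear":[0,0,0],"rotation":[0,0,0]},{"claw":1,"linear":[0,0,0],"rotation":[0,0,0]}]'

```text
time: 5.48
position: [0.5417, -0.221, 0.0216]
tool_rot: [-1.015, 1.323, 1.004]
ft_force: [-0.3, 0.3, -0.1]
grip_width: 0.399
```

Call:
play_rows --targets '[{"claw":1,"linear":[0.3,0,0],"rotation":[0,0,0]},{"claw":1,"linear":[0,0,0],"rotation":[0,0,0]},{"claw":1,"linear":[0,0,0],"rotation":[0,0,0]},{"claw":1,"linear":[0,0,0],"rotation":[0,0,0]},{"claw":1,"linear":[0,0,0],"rotation":[0,0,0]},{"claw":1,"linear":[0,0,0],"rotation":[0,0,0]}]'

```text
time: 5.98
position: [0.5422, -0.2206, 0.0137]
tool_rot: [-1.015, 1.322, 1.005]
ft_force: [-0.2, 0.5, 0.3]
grip_width: 0.244
```

Run:
```python
from h import *
go(np.array([.54,-.2196,.017]),74.8)
```

```text
t 5.9833 pos [ 0.5422 -0.2206  0.0137] zang 74.69 F [-0.2  0.5  0.3] M [ 0.17 -0.11 -0.02] grip 0.244
lin now [-0.133  0.096  0.016] lin after turn [-0.132  0.097  0.017] turn [-0.0012 -0.0015  0.0039]
```

Call:
play_rows --targets '[{"claw":1,"linear":[-0.5,0,0],"rotation":[0,0,0]},{"claw":1,"linear":[-0.8,0,0],"rotation":[0,0,0]},{"claw":1,"linear":[-0.8,0,0],"rotation":[0,0,0]},{"claw":1,"linear":[-0.8,0,0],"rotation":[0,0,0]},{"claw":1,"linear":[-0.8,0,0],"rotation":[0,0,0]},{"claw":1,"linear":[-0.8,0,0],"rotation":[0,0,0]},{"claw":1,"linear":[-0.4,0,0],"rotation":[0,0,0]},{"claw":1,"linear":[0,0,0],"rotation":[0,0,0]},{"claw":1,"linear":[0,0,0],"rotation":[0.05,0,0]},{"claw":1,"linear":[0,0,0],"rotation":[0.05,0,0]}]'

```text
time: 6.82
position: [0.5361, -0.2188, 0.14]
tool_rot: [-0.887, 1.386, 0.892]
ft_force: [-0.4, -0.5, -2.1]
grip_width: 0.249
```

Run:
```python
from h import *
go(np.array([.631,.136,.14]),65)
```

```text
t 6.8167 pos [ 0.5361 -0.2188  0.14  ] zang 65.51 F [-0.4 -0.5 -2.1] M [ 0.12 -0.15 -0.02] grip 0.249
lin now [-0.015  2.428 14.488] lin after turn [ 0.     2.556 14.466] turn [ 0.0056 -0.0012 -0.0033]
```

Call:
play_rows --targets '[{"claw":1,"linear":[0,0.16,0.5],"rotation":[0.005,0,-0.003]},{"claw":1,"linear":[-0.02,0.16,0.96],"rotation":[0,0,0]},{"claw":1,"linear":[-0.02,0.16,0.96],"rotation":[0,0,0]},{"claw":1,"linear":[-0.02,0.16,0.96],"rotation":[0,0,0]},{"claw":1,"linear":[-0.02,0.16,0.96],"rotation":[0,0,0]},{"claw":1,"linear":[-0.02,0.16,0.96],"rotation":[0,0,0]},{"claw":1,"linear":[-0.02,0.16,0.96],"rotation":[0,0,0]},{"claw":1,"linear":[-0.02,0.16,0.96],"rotation":[0,0,0]},{"claw":1,"linear":[-0.02,0.16,0.96],"rotation":[0,0,0]},{"claw":1,"linear":[-0.02,0.16,0.96],"rotation":[0,0,0]}]'

```text
time: 7.65
position: [0.5899, 0.0038, 0.1297]
tool_rot: [-0.861, 1.412, 0.878]
ft_force: [0.3, 0.1, -1.8]
grip_width: 0.246
```

Call:
play_rows --targets '[{"claw":1,"linear":[-0.02,0.16,0.96],"rotation":[0,0,0]},{"claw":1,"linear":[-0.02,0.16,0.96],"rotation":[0,0,0]},{"claw":1,"linear":[-0.02,0.16,0.96],"rotation":[0,0,0]},{"claw":1,"linear":[-0.02,0.16,0.9],"rotation":[0,0,0]},{"claw":1,"linear":[-0.02,0.16,0.9],"rotation":[0,0,0]},{"claw":1,"linear":[0,0.16,0.5],"rotation":[0,0,0]},{"claw":1,"linear":[0,0,0],"rotation":[0,0,0]},{"claw":1,"linear":[0,0,0],"rotation":[0,0,0]}]'

```text
time: 8.32
position: [0.6195, 0.1429, 0.1198]
tool_rot: [-0.861, 1.422, 0.895]
ft_force: [0.0, -2.5, -2.3]
grip_width: 0.245
```

Run:
```python
from h import *
go(np.array([.631,.136,.14]),65)
np.save("w2.npy",P("wrist"));cv2.imwrite("pics/w2.png",get_image("wrist"))
go(np.array([.631,.136,.14]),65)
```

```text
t 8.3167 pos [0.6195 0.1429 0.1198] zang 64.41 F [ 0.  -2.5 -2.3] M [ 0.01 -0.23  0.  ] grip 0.245
lin now [-0.824 -0.505 -0.062] lin after turn [-0.806 -0.533 -0.054] turn [-0.0067 -0.0107 -0.0227]
t 8.3667 pos [0.6193 0.1427 0.1198] zang 64.39 F [ 1.2  0.7 -2.8] M [ 0.13 -0.12 -0.02] grip 0.243
lin now [-0.827 -0.511 -0.053] lin after turn [-0.809 -0.539 -0.045] turn [-0.007  -0.0106 -0.0229]
```

View pics/w2.png

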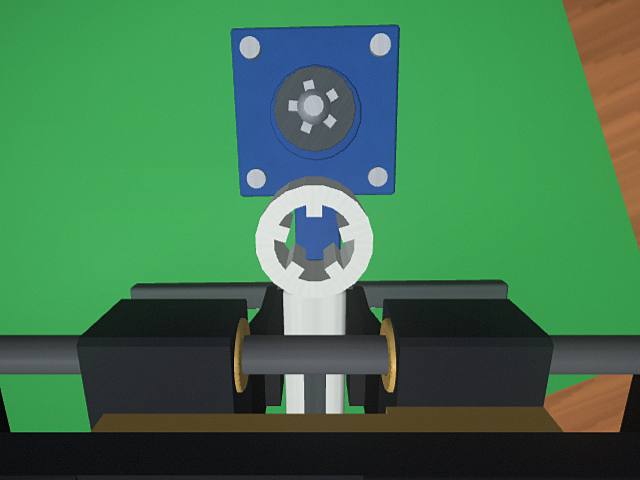

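The axle's five spline ends are at about (309,85), (332,95), (330,122), (306,127) and (293,105), with the tip at (314,105). The held bore's mouth is at (314,240). The spline nearest the tail is about 22° to image left.

Run:
```python
from h import *
im=cv2.imread("pics/w2.png"); c=im[55:165,260:370]
g=cv2.cvtColor(c,cv2.COLOR_BGR2GRAY); m=((g>165)).astype(np.uint8)
n,l,st,ce=cv2.connectedComponentsWithStats(m)
W=np.load("w2.npy")
pts=[]
for s,q in zip(st[1:],ce[1:]):
    if s[4]>25: print(s[4],q+[260,55]); pts.append((s[4],q+[260,55]))
A=np.array([ray(W,p,.077) for a,p in pts if a<200]); 
C=np.mean(A,0) if len(A)==5 else ray(W,(314,107),.077)
print("centre",C,"tip",ray(W,(314,105),.087))
for p in A: v=p-C; print(np.degrees(np.arctan2(v[1],v[0])).round(1),np.linalg.norm(v).round(4))
# base top z=.014 corner bolts -> tail direction
B=[ray(W,p,.016) for p in [(249,47),(380,44),(377,177),(256,178)]]
for i,j in((0,3),(1,2)): v=B[j]-B[i]; print("tail",np.degrees(np.arctan2(v[1],v[0])))
print("base centre",np.mean(B,0))
b=ray(W,(314,240),.1198+.0083+.022); s=get_state()
print("bore",b,"tool",R.from_rotvec(s["tool_rot"]).inv().apply(b-s["position"]))
```

```text
80 [308.3375  84.575 ]
82 [331.64634146  94.57317073]
320 [313.034375 105.171875]
79 [292.70886076 105.32911392]
82 [329.56097561 120.6097561 ]
82 [305.86585366 126.96341463]
centre [0.54245462 0.17904867 0.077     ] tip [0.54267699 0.17935797 0.087     ]
168.6 0.01
96.7 0.0099
-118.8 0.0098
24.3 0.0098
-47.3 0.0099
tail -24.373399703576332
tail -24.82562680062327
base centre [0.54223011 0.17894148 0.016     ]
bore [0.58523269 0.16035543 0.1501    ] tool [-0.02893581  0.03936449  0.00068695]
```

Call:
play_rows --targets '[{"claw":1,"linear":[0,0,0],"rotation":[0.061,-0.005,-0.012]},{"claw":1,"linear":[0,0,0],"rotation":[0.061,-0.005,-0.012]},{"claw":1,"linear":[0,0,0],"rotation":[0.061,0,0]},{"claw":1,"linear":[0,0,0],"rotation":[0.061,0,0]},{"claw":1,"linear":[0,0,0],"rotation":[0,0,0]},{"claw":1,"linear":[0,0,0],"rotation":[0,0,0]}]'

```text
time: 8.87
position: [0.6183, 0.1284, 0.1178]
tool_rot: [-0.568, 1.505, 0.546]
ft_force: [0.3, -0.7, -2.4]
grip_width: 0.244
```

Run:
```python
from h import *
go(np.array([.5691,.150,.115]),42.5)
```

```text
t 8.8667 pos [0.6183 0.1284 0.1178] zang 40.75 F [ 0.3 -0.7 -2.4] M [ 0.07 -0.13 -0.01] grip 0.244
lin now [ 0.103  1.942 -0.926] lin after turn [ 0.113  1.968 -0.868] turn [-0.0194 -0.007   0.0064]
```

Call:
play_rows --targets '[{"claw":1,"linear":[0,0,0],"rotation":[-0.019,-0.006,0.006]},{"claw":1,"linear":[0,0.5,-0.22],"rotation":[0,0,0]},{"claw":1,"linear":[0,0.5,-0.22],"rotation":[0,0,0]},{"claw":1,"linear":[0,0.5,-0.22],"rotation":[0,0,0]},{"claw":1,"linear":[0,0.5,-0.22],"rotation":[0,0,0]},{"claw":1,"linear":[0,0,0],"rotation":[0,0,0]},{"claw":1,"linear":[0,0,0],"rotation":[0,0,0]}]'

```text
time: 9.45
position: [0.5679, 0.1402, 0.1171]
tool_rot: [-0.59, 1.494, 0.581]
ft_force: [1.0, -0.3, -3.6]
grip_width: 0.246
```

Run:
```python
from h import *
go(np.array([.5691,.150,.095]),42.5)
```

```text
t 9.45 pos [0.5679 0.1402 0.1171] zang 42.87 F [ 1.  -0.3 -3.6] M [ 0.04 -0.19 -0.  ] grip 0.246
lin now [0.881 0.258 0.307] lin after turn [0.884 0.256 0.301] turn [ 0.0042 -0.0032  0.0027]
```

Call:
play_rows --targets '[{"claw":1,"linear":[0,0.27,0.31],"rotation":[0.004,-0.003,0.003]},{"claw":1,"linear":[0.4,0,0],"rotation":[0,0,0]},{"claw":1,"linear":[0.3,0,0],"rotation":[0,0,0]},{"claw":1,"linear":[0,0,0],"rotation":[0,0,0]},{"claw":1,"linear":[0,0,0],"rotation":[0,0,0]}]'

```text
time: 9.87
position: [0.572, 0.1488, 0.0974]
tool_rot: [-0.579, 1.491, 0.579]
ft_force: [-0.2, -0.6, -3.3]
grip_width: 0.249
```

Run:
```python
from h import *
go(np.array([.5691,.150,.095]),42.5)
np.save("w3.npy",P("wrist"));cv2.imwrite("pics/w3.png",get_image("wrist")[60:460,160:480])
go(np.array([.5691,.150,.095]),42.5)
```

```text
t 9.8667 pos [0.572  0.1488 0.0974] zang 42.42 F [-0.2 -0.6 -3.3] M [ 0.03 -0.16 -0.01] grip 0.249
lin now [ 0.097  0.114 -0.052] lin after turn [ 0.097  0.114 -0.051] turn [-0.0009  0.0008 -0.    ]
t 9.9167 pos [0.5718 0.1487 0.0973] zang 42.42 F [-1.2  0.1 -3.7] M [ 0.06 -0.12  0.02] grip 0.243
lin now [ 0.091  0.111 -0.043] lin after turn [ 0.091  0.111 -0.042] turn [-0.0009  0.0005 -0.0002]
```

View pics/w3.png

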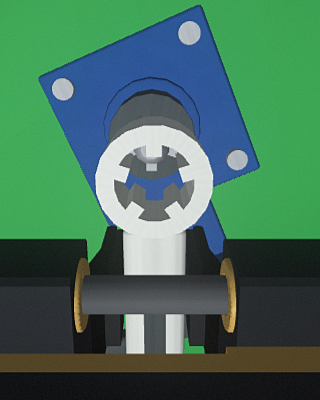

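Call:
play_rows --targets '[{"claw":1,"linear":[0,0.12,-0.05],"rotation":[0,0,0]},{"claw":1,"linear":[0,0,0],"rotation":[0,0,0]},{"claw":1,"linear":[0.25,0,0],"rotation":[0,0,0]},{"claw":1,"linear":[0.25,0,0],"rotation":[0,0,0]},{"claw":1,"linear":[0,0,0],"rotation":[0,0,0]}]'

```text
time: 10.33
position: [0.5691, 0.15, 0.0839]
tool_rot: [-0.578, 1.491, 0.579]
ft_force: [-0.4, -0.4, -3.8]
grip_width: 0.25
```

Run:
```python
from h import *
go(np.array([.5691,.150,.075]),42.5)
```

```text
t 10.3333 pos [0.5691 0.15   0.0839] zang 42.41 F [-0.4 -0.4 -3.8] M [ 0.02 -0.08 -0.02] grip 0.25
lin now [ 0.358 -0.001 -0.001] lin after turn [ 0.358 -0.001 -0.001] turn [-0.001   0.0009  0.0001]
```

Right on target. Now down gently over the nose.

Call:
play_rows --targets '[{"claw":1,"linear":[0.15,0,0],"rotation":[0,0,0]},{"claw":1,"linear":[0.15,0,0],"rotation":[0,0,0]},{"claw":1,"linear":[0.12,0,0],"rotation":[0,0,0]},{"claw":1,"linear":[0,0,0],"rotation":[0,0,0]}]'

```text
time: 10.67
position: [0.5688, 0.1499, 0.0718]
tool_rot: [-0.578, 1.491, 0.579]
ft_force: [0.8, 0.5, -3.1]
grip_width: 0.244
```

Run:
```python
from h import *
go(np.array([.5691,.150,.067]),42.5)
```

```text
t 10.6667 pos [0.5688 0.1499 0.0718] zang 42.4 F [ 0.8  0.5 -3.1] M [ 0.02 -0.1  -0.03] grip 0.244
lin now [ 0.193 -0.004  0.011] lin after turn [ 0.193 -0.004  0.011] turn [-0.0011  0.0005 -0.0001]
```

Call:
play_rows --targets '[{"claw":1,"linear":[0.1,0,0],"rotation":[0,0,0]},{"claw":1,"linear":[0.1,0,0],"rotation":[0,0,0]},{"claw":1,"linear":[0,0,0],"rotation":[0,0,0]}]'

```text
time: 10.92
position: [0.5689, 0.1499, 0.0662]
tool_rot: [-0.578, 1.491, 0.579]
ft_force: [-0.5, -0.5, -2.9]
grip_width: 0.245
```

Call:
play_rows --targets '[{"claw":1,"linear":[0.08,0,0],"rotation":[0,0,0]},{"claw":1,"linear":[0.0,0,0],"rotation":[0,0,0]}]'

```text
time: 11.08
position: [0.569, 0.1499, 0.0641]
tool_rot: [-0.578, 1.491, 0.579]
ft_force: [-0.1, -0.3, -2.4]
grip_width: 0.248
```

Call:
play_rows --targets '[{"claw":1,"linear":[0.1,0,0],"rotation":[0,0,0]},{"claw":1,"linear":[0.1,0,0],"rotation":[0,0,0]},{"claw":1,"linear":[0,0,0],"rotation":[0,0,0]}]'

```text
time: 11.33
position: [0.5693, 0.15, 0.0589]
tool_rot: [-0.578, 1.491, 0.579]
ft_force: [-0.7, 0.1, -1.9]
grip_width: 0.244
```

Call:
play_rows --targets '[{"claw":1,"linear":[0.1,0,0],"rotation":[0,0,0]},{"claw":1,"linear":[0,0,0],"rotation":[0,0,0]}]'

```text
time: 11.5
position: [0.5692, 0.1499, 0.0561]
tool_rot: [-0.578, 1.491, 0.579]
ft_force: [-0.1, -0.7, -1.2]
grip_width: 0.245
```

Run:
```python
from h import *
go(np.array([.5691,.150,.0517]),42.5)
cv2.imwrite("pics/w4.png",get_image("wrist")[60:460,160:480])
```

```text
t 11.5 pos [0.5692 0.1499 0.0561] zang 42.4 F [-0.1 -0.7 -1.2] M [ 0.04 -0.12 -0.01] grip 0.245
lin now [ 0.175  0.006 -0.003] lin after turn [ 0.175  0.005 -0.002] turn [-0.0011  0.0009  0.0002]
```

View pics/w4.png

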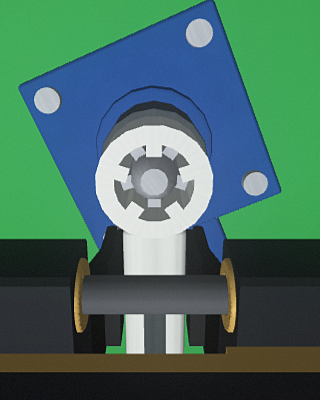

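The axle nose now shows inside the bore, with the splines in the grooves, so it slid on without resistance. I'm pressing the last few millimetres gently.

Call:
play_rows --targets '[{"claw":1,"linear":[0.1,0,0],"rotation":[0,0,0]},{"claw":1,"linear":[0,0,0],"rotation":[0,0,0]}]'

```text
time: 11.72
position: [0.5694, 0.1502, 0.0538]
tool_rot: [-0.578, 1.49, 0.579]
ft_force: [-0.7, -0.0, -2.5]
grip_width: 0.245
```

Call:
play_rows --targets '[{"claw":1,"linear":[0.06,0,0],"rotation":[0,0,0]},{"claw":1,"linear":[0,0,0],"rotation":[0,0,0]}]'

```text
time: 11.88
position: [0.5695, 0.1502, 0.0521]
tool_rot: [-0.578, 1.49, 0.579]
ft_force: [-0.7, -0.1, -2.7]
grip_width: 0.246
```

Call:
play_rows --targets '[{"claw":1,"linear":[0.06,0,0],"rotation":[0,0,0]},{"claw":1,"linear":[0,0,0],"rotation":[0,0,0]}]'

```text
time: 12.05
position: [0.5698, 0.1503, 0.0517]
tool_rot: [-0.579, 1.49, 0.579]
ft_force: [-0.5, -0.4, -3.1]
grip_width: 0.247
```

Call:
play_rows --targets '[{"claw":1,"linear":[0.06,0,0],"rotation":[0,0,0]},{"claw":1,"linear":[0,0,0],"rotation":[0,0,0]}]'

```text
time: 12.22
position: [0.5698, 0.1504, 0.0517]
tool_rot: [-0.58, 1.49, 0.578]
ft_force: [-1.2, 0.7, -3.1]
grip_width: 0.246
```

Call:
play_rows --targets '[{"claw":1,"linear":[0.12,0,0],"rotation":[0,0,0]},{"claw":1,"linear":[0,0,0],"rotation":[0,0,0]}]'

```text
time: 12.38
position: [0.5699, 0.1504, 0.052]
tool_rot: [-0.582, 1.491, 0.577]
ft_force: [-1.4, 0.6, -3.6]
grip_width: 0.249
```

Run:
```python
from h import *
go(np.array([.5691,.150,.0517]),42.5)
cv2.imwrite("pics/s5.png",np.hstack([cv2.resize(get_image("side")[200:360,160:320],None,fx=2.4,fy=2.4,interpolation=2),cv2.resize(get_image("scene")[230:390,330:490],None,fx=2.4,fy=2.4,interpolation=2)]))
```

```text
t 12.3833 pos [0.5699 0.1504 0.052 ] zang 42.45 F [-1.4  0.6 -3.6] M [-0.02  0.1   0.  ] grip 0.249
lin now [ 0.012  0.008 -0.035] lin after turn [ 0.012  0.008 -0.035] turn [-0.0006  0.0001  0.0022]
```

View pics/s5.png

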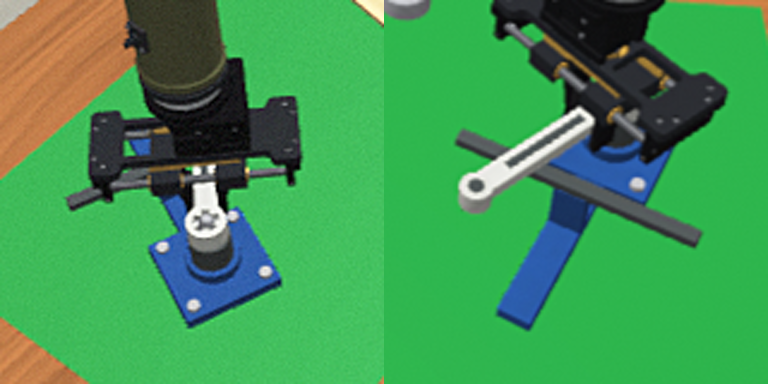

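Call:
play_rows --targets '[{"claw":0.4,"linear":[0,0,0],"rotation":[0,0,0]},{"claw":0.4,"linear":[0,0,0],"rotation":[0,0,0]},{"claw":0.4,"linear":[0,0,0],"rotation":[0,0,0]},{"claw":0.4,"linear":[0,0,0],"rotation":[0,0,0]},{"claw":0.4,"linear":[0,0,0],"rotation":[0,0,0]},{"claw":0.4,"linear":[0,0,0],"rotation":[0,0,0]}]'

```text
time: 12.98
position: [0.5722, 0.151, 0.0512]
tool_rot: [-0.58, 1.485, 0.576]
ft_force: [0.1, -0.2, 0.7]
grip_width: 0.57
```

Run:
```python
from h import *
go(np.array([.5691,.150,.0517]),42.5)
```

```text
t 12.9833 pos [0.5722 0.151  0.0512] zang 42.4 F [ 0.1 -0.2  0.7] M [ 0.05 -0.14 -0.07] grip 0.57
lin now [-0.022  0.054 -0.117] lin after turn [-0.021  0.054 -0.118] turn [-0.0012  0.0035  0.0028]
```

Released cleanly, so I'm retreating upward.

Call:
play_rows --targets '[{"claw":0.4,"linear":[-0.3,0,-0.1],"rotation":[0,0,0]},{"claw":0.4,"linear":[-0.5,0,0],"rotation":[0,0,0]},{"claw":0.4,"linear":[-0.8,0,0],"rotation":[0,0,0]},{"claw":0.4,"linear":[-1,0,0],"rotation":[0,0,0]},{"claw":0.4,"linear":[-1,0,0],"rotation":[0,0,0]},{"claw":0.4,"linear":[-1,0,0],"rotation":[0,0,0]},{"claw":0.4,"linear":[-1,0,0],"rotation":[0,0,0]},{"claw":0.4,"linear":[0,0,0],"rotation":[0,0,0]},{"claw":0.4,"linear":[0,0,0],"rotation":[0,0,0]},{"claw":0.4,"linear":[0,0,0],"rotation":[0,0,0]}]'

```text
time: 13.82
position: [0.569, 0.1499, 0.2063]
tool_rot: [-0.582, 1.48, 0.576]
ft_force: [0.7, 0.7, 0.2]
grip_width: 0.597
```

Run:
```python
from h import *
pose()
W=P("wrist"); w=get_image("wrist"); s=get_image("side"); np.save("w6.npy",W)
big=cv2.resize(s[180:340,140:340],None,fx=2,fy=2,interpolation=2)
out=np.zeros((480,560+400-160,3),np.uint8); out[:,:400]=w[:,120:520]; out[:320,400:]=big
cv2.imwrite("pics/f6.png",out)
```

```text
13.8167 [0.569  0.1499 0.2063] 
 [[ 0.012 -0.675  0.737]
 [ 0.001  0.737  0.675]
 [-1.    -0.007  0.01 ]] [0.7 0.7 0.2] 0.5968444675873879
```

View pics/f6.png

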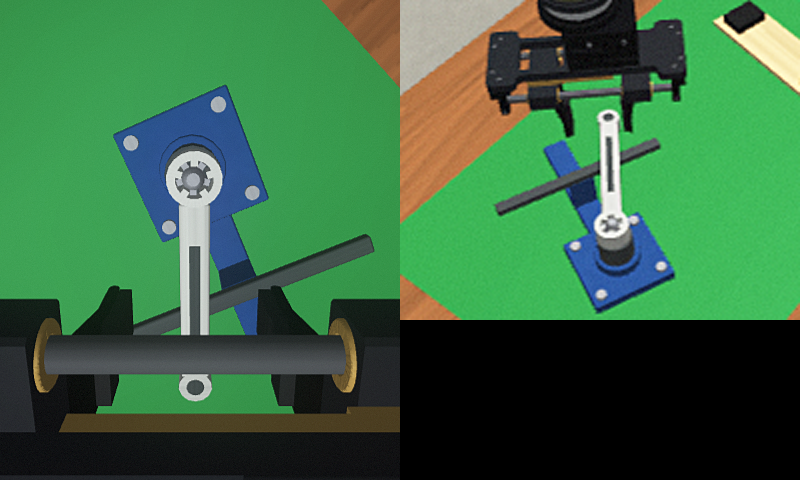

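The crank sits on the axle, splines in the grooves, with its bar over the cross rest. One numeric check, then I hand in.

Run:
```python
from h import *
W=np.load("w6.npy"); b=ray(W,(314,179),.082); e=ray(W,(315,387),.080); v=e-b
print(b,np.linalg.norm(v),np.degrees(np.arctan2(v[1],v[0])),"eye out",(e-[.5425,.179,0])[:2]@[np.cos(np.radians(-24.6)),np.sin(np.radians(-24.6))])
print(tri(P("side"),(246.5,292),W,(314,179)))
print(close_job())
```

```text
[0.54318676 0.17945109 0.082     ] 0.16358360433269714 -47.22266256319072 eye out 0.15142254248149992
[0.54197398 0.17807442 0.08242089]
the job is handed in; nothing more can be done
None
```

The crank is on the axle, fully home on the shoulder and let go, and the job is handed in; no verdict came back. It took about 14 s of the 64 s allowed.

**How it went:** I gripped the crank by its bar at 40 N. The wrist camera, looking down on the axle, put the nearest spline about 23° to one side of the tail bar. I turned the arm to that angle before lowering it. The splines met the grooves straight away, so the turning search wasn't needed.

**Last checks:**
- **Position:** the bore axis is within about 1 mm of the axle. The arm points at −47.2°, and the spline is at about −47.4°.
- **Reach:** the pedal eye is about 151 mm out along the tail bar, against the 120 mm required.
- **Height:** two camera views put the bore's upper mouth at 82.4 mm, where 82 mm means fully home. Further light presses moved the gripper no lower than that seated height.
- **Contact:** the gripper is open and about 15 cm above the crank. I never went near the jar, tin or bin, but I took no final measurement of their positions.

**Disagreements:**
- The wrist force reading stayed near the crank's own weight even while I pressed at the bottom. Seating therefore rests on the height and the pictures, not on the force.
- The scene and side cameras together read heights about 5 mm too low at the start, so I relied on the wrist camera.

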